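# Mount the ring-core transformer from the storage hook

## Task

Take the larger of the two ring-core transformers off its leaning hook and seat it over the upright stud on the mounting plate, flat and fully down on the rubber pad, then let go. The stud is clamped somewhere along its slot, so feel for it, and do not force the transformer, neither while drawing it off the hook nor while fitting it over the stud, and leave the smaller transformer hanging and the screwdriver and contactor where they are.

Things in the scene. Friction and masses are not known exactly. Their poses are not given: they have to be found in the camera images.
- big_transformer: The larger ring-core transformer: copper-brown ring, 65 mm outer diameter, 34 mm high, black centre with a straight through bore of 13 mm diameter, about 0.55 kg. Origin: centre of its underside, on the bore axis; z up along the bore. At the start it hangs on either hook, underside on the hook's washer, leaning 25 degrees with the hook. Gripped across its diameter.
- small_transformer: The smaller ring-core transformer of the same make: 48 mm outer diameter, 26 mm high, bore 13 mm, on the other hook. Origin and axes as on the larger one. It stays there.
- rack: Fixed grey stand, base 160 x 240 x 8 mm, origin on the table below the midpoint between the hooks. Two hooks of 8 mm bar, 130 mm apart in y, come forward (-x) from a crossbar (80 mm behind, 125 mm high), turn up and lean 25 degrees from vertical: direction (-0.423, 0, 0.906) in the stand's frame. A 36 mm washer is at each root; the bar ends 52 mm beyond it in a round tip.
- hook_a (a point): Centre of the upper face of the washer of the hook at the stand's -y side, 150 mm above the table, on the hook's axis (axes as the stand's).
- hook_b (a point): The same on the hook at the stand's +y side.
- plate: Fixed galvanised mounting plate with a round rubber pad (60 mm, top 7 mm over the table). Origin: on the table under the pad's centre, z up. An upright steel stud, 11 mm diameter, top 52 mm over the table, is clamped in a slot along the plate's y, anywhere up to 9 mm either side of the centre (x = 0): where is not measured. A wiring duct 44 mm high stands at x = 100 to 130 mm.
- screwdriver: Screwdriver, 200 mm long, lying on the table ahead of the robot. Leave alone.
- contactor: Grey and black contactor, 70 x 45 x 80 mm, standing on the table beyond the screwdriver. Origin under its centre. Leave alone.
There are look-alikes about, which are no part of the job. What is shaped like the big_transformer but blue is not meant.

How it is judged:
By the outcome, as a careful person would: the job done as asked, in the order asked, and still so for the second after the job is handed in, with the robot touching nothing.
It also fails if it takes over 61 s, if anything falls off the work surface, if the arm or the gripper's body presses on something with over 40 N, if the wrist force passes 120 N, or if a joint passes its speed limit or range.

## Robot

A 6-joint arm with a two-finger parallel gripper is mounted at the origin on the work surface. World frame = base frame: x ahead of the robot, y to its left, z up, the work surface at z = 0. Lengths are in m, angles in rad, forces in N, time in s.
With the tool pointing down it reaches from about 0.275 to 0.725 m from the base axis. Payload 15.9 kg.
Tool frame: the origin (TCP) lies on the centre line of the jaws, within the pads' length; the fingertips stand 14 mm ahead of it and the grasp point (between the pads) lies 5 mm behind it; z points along the fingers, y is the line along which they close (so a half turn about z gives the same grasp; the last joint's range is limited). The gripper opens to 85 mm and grips with 20 to 120 N. Pads are 22 mm wide; open, the fingers measure 114 mm over their backs; the gripper's body (76 mm by 85 mm) begins 54 mm behind the grasp point. The pads swing forward as they close: fully open they stand 13 mm farther back than shut.
Start: joints at [1.302, 0.213, -0.034, 1.323, 0, 1.571], TCP at [0.133, 0.482, 0.245] pointing down, gripper open.
Joint ranges: [-2.98, 2.98], [-0.74, 1.72], [-1.14, 1.35], [-2.1, 2.04], [-1.57, 1.44], [-3.14, 3.14]. Speed limits (rad/s): [1.89, 1.89, 2.39, 2.57, 3.14, 3.14].

## Interface

Orientations are given as a unit quaternion [x, y, z, w].
In Python, from plant import robot gives the robot as it stands.
- The arm moves only by the shell command python3 -m handwheel 'ROWS' [OPENING]. ROWS is JSON, one flat list of numbers, 6 for each row, row after row: the shift along the tool's x, y, z in units of 25 mm (1.0 is 25 mm), then the turn, a rotation vector about the tool's x, y, z in units of 5 degrees (1.0 is 5 degrees). In form: [x, y, z, ax, ay, az, x, y, z, ax, ay, az, ...]. A call has exactly 10 rows; each row shifts and turns the commanded pose from where the row before left it, along the tool's axes as they then stand; what a row does not reach is not made up. A row lasts 1/10 s, in which the tool goes at most 50 mm and 8.59 degrees, less where a joint would pass 70% of its speed; a pose out of reach is approached as far as the arm can. A call is refused whole if a number of a shift passes 1 or a number of a turn 1, either way. A call with a gripper value outside its range is refused whole. OPENING is the finger opening in mm, from 0 to 85.4, set as the call begins (- or left out, the last holds). The fingers move at their own pace and stop on an object; the grip force is fixed at half the most. Time passes only in rows, so rows that do not move let the fingers close, or fill a call up. It gives the time, the measured TCP pose, the force, the opening and the grip force at its end, in the units of the state.
- robot.state(): the state, without advancing time (a new reading comes with each control period).
- robot.get_image(name): name is "side" or "top"; returns a dict with "pixels" (384x512x3 uint8, blue, green, red), "intrinsics" (3x3 intrinsics, pixels), "position" and "rotation" of the camera in the world. Camera axes: x right, y down, z forward; pixel columns grow to the right and rows downward; lengths in m; the calibration is good to about 2 mm. A picture is of the moment at which its call begins. There is no depth.
- robot.job_done(): hands the job in; it is judged then, once.
The state is a dict: "time_s": time; "joint_pos": joint angles; "joint_vel": joint speeds; "joint_efforts": joint torques, N m; "tool_pos": TCP position; "tool_rot": TCP orientation; "force": force on the tool from outside, world axes, zero at the start; "torque": the same for the moment, N m; "gripper_width": finger opening in m; "gripper_force": force on a finger pad.
Only numpy, scipy, OpenCV 4.12 (cv2) and the standard library are available. Lean on these libraries where they do the work, as an engineer would, in place of code of your own. Each camera call takes 0.05 s, during which the arm holds its last target. There are 200 camera calls.

## Working session

There is one attempt and no reset: what is moved stays moved. The work goes in short steps, Python scripts to look and compute and a shell command to move; the robot and the scene stay as the last step left them, time stands still between calls to the robot, and variables do not carry over. Pictures are saved under pics/ and viewed, at most 10 in all, crops included, and the job is handed in when it is done.

```bash
mkdir -p pics; ls; python3 - <<'E'
from plant import robot
import cv2,numpy as np
for n in("side","top"):
    d=robot.get_image(n); cv2.imwrite(f"pics/{n}0.png",d["pixels"]); print(n,np.array(d["intrinsics"]).tolist(),np.round(d["position"],4).tolist(),np.round(d["rotation"],4).tolist())
s=robot.state();print(s)
E
```

```text
pics
side [[422.127123298304, 0.0, 259.8451800239978], [0.0, 422.127123298304, 185.74777994644933], [0.0, 0.0, 1.0]] [0.1402, -0.669, 0.5512] [0.8111, -0.2645, 0.1544, -0.4983]
top [[389.4857799473179, 0.0, 256.80616356298816], [0.0, 389.4857799473179, 187.83383045942807], [0.0, 0.0, 1.0]] [0.4779, -0.0041, 0.8909] [0.712, -0.6986, 0.0529, -0.0469]
{'time_s': 0.1, 'joint_pos': array([ 1.30200164e+00,  2.13315589e-01, -3.49650738e-02,  1.32349592e+00,
       -1.42670954e-05,  1.57082098e+00]), 'joint_vel': array([-0.00087849,  0.00099791,  0.00022068,  0.00098848,  0.00039884,
       -0.00200744]), 'joint_efforts': array([ 4.69486593e-03, -6.87241316e+01,  4.87811387e+01,  1.22596553e-02,
        2.74647628e-04, -6.76855350e-06]), 'tool_pos': array([0.1327147 , 0.48177516, 0.24487373]), 'tool_rot': array([ 1.34005309e-01,  9.90980493e-01, -4.86664200e-04, -5.85984890e-05]), 'force': array([0.18777532, 0.34803968, 0.42709011]), 'torque': array([0.01816531, 0.03864977, 0.00990035]), 'gripper_force': 0.0, 'gripper_width': 0.0854601776445486}
```

View pics/side0.png

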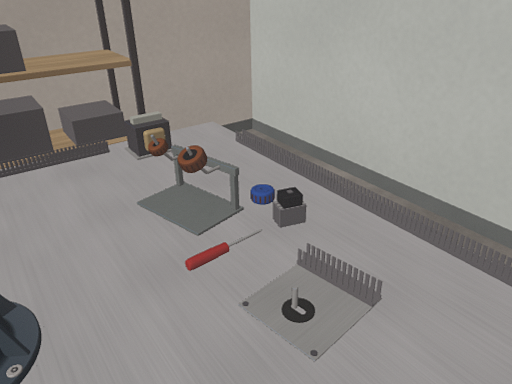

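View pics/top0.png

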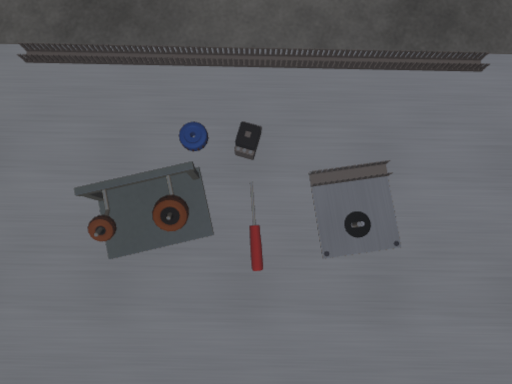

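The side view shows the brown rings at (192,158), large, and (157,146), small, with the blue look-alike at (262,194). The stud is at (295,298) and the pad at (298,309). In the top view the candidates are the large brown ring (170,214), the small brown ring (101,229) and the blue ring (193,136). The large brown ring on the hook fits the description, because it is brown, the larger of the two, and hanging. I'll confirm it in an enlarged crop.

```bash
cat > h.py <<'E'
import cv2,numpy as np
from scipy.spatial.transform import Rotation as R
from plant import robot
K={"side":(422.127,259.845,185.748),"top":(389.486,256.806,187.834)}
P={"side":np.array([0.1402,-0.669,0.5512]),"top":np.array([0.4779,-0.0041,0.8909])}
Q={"side":R.from_quat([0.8111,-0.2645,0.1544,-0.4983]),"top":R.from_quat([0.712,-0.6986,0.0529,-0.0469])}
def ray(n,u,v):
    f,a,b=K[n]; d=Q[n].apply([(u-a)/f,(v-b)/f,1]); return P[n],d/np.linalg.norm(d)
def onz(n,u,v,z):
    p,d=ray(n,u,v); return p+d*(z-p[2])/d[2]
def tri(us,ut):
    A=np.zeros((3,3));c=np.zeros(3);rs=[ray("side",*us),ray("top",*ut)]
    for p,d in rs: M=np.eye(3)-np.outer(d,d);A+=M;c+=M@p
    x=np.linalg.solve(A,c); return x,[np.linalg.norm(np.cross(x-p,d)) for p,d in rs]
def proj(n,x):
    f,a,b=K[n]; c=Q[n].inv().apply(np.atleast_2d(np.array(x)-P[n])); return np.c_[c[:,0]/c[:,2]*f+a,c[:,1]/c[:,2]*f+b]
E
python3 - <<'E'
from h import *
for n in K:
    im=cv2.imread(f"pics/{n}0.png"); hsv=cv2.cvtColor(im,cv2.COLOR_BGR2HSV)
    m=cv2.inRange(hsv,(3,120,40),(14,255,255))
    k,l,s,c=cv2.connectedComponentsWithStats(m)
    print(n,[(s[i].tolist(),c[i].round(1).tolist()) for i in range(1,k) if s[i][4]>25])
t=cv2.imread("pics/top0.png"); s=cv2.imread("pics/side0.png")
a=cv2.resize(t[155:265,70:225],None,fx=5,fy=5,interpolation=cv2.INTER_CUBIC); cv2.imwrite("pics/rack_top.png",a)
b=cv2.resize(t[155:265,300:410],None,fx=3.6,fy=3.6,interpolation=cv2.INTER_CUBIC)
c=cv2.resize(s[240:350,240:350],None,fx=3.6,fy=3.6,interpolation=cv2.INTER_CUBIC); cv2.imwrite("pics/plate.png",np.hstack([b,c]))
E
```

```text
side [([148, 138, 17, 16, 135], [155.8, 145.1]), ([178, 146, 26, 22, 224], [189.8, 156.1])]
top [([153, 200, 34, 31, 561], [169.5, 214.4]), ([88, 219, 25, 22, 325], [100.9, 229.1])]
```

View pics/rack_top.png

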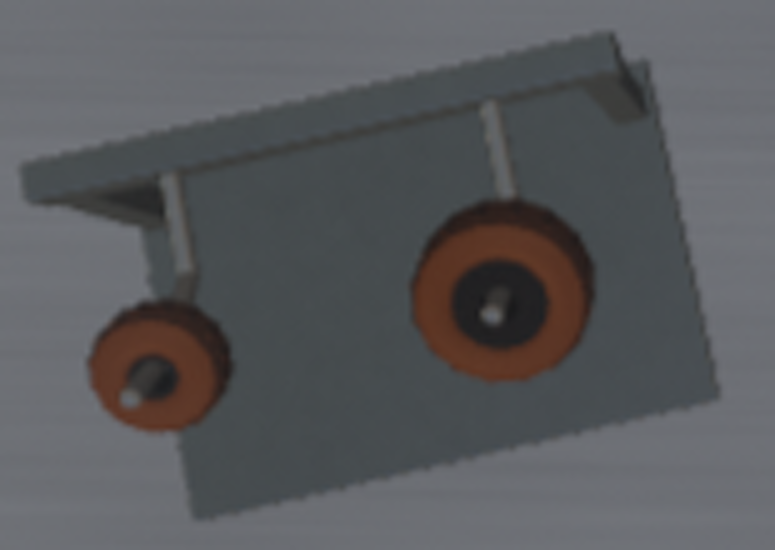

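View pics/plate.png

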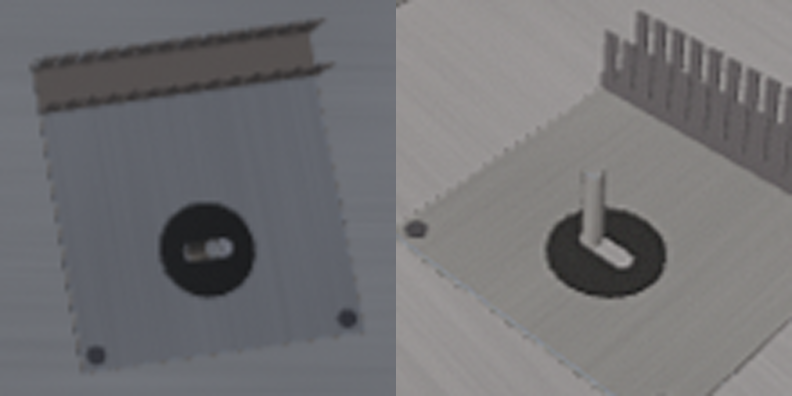

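The crops confirm it: the large brown ring at top (169,214) hangs on the -y hook, with its tip at (168.2,217.4). The base's front edge runs (109,259)–(214,234). On the plate, the pad is at top (357,224) and the stud sits toward +y in the slot.

```bash
python3 - <<'E'
from h import *
r=np.round
c=lambda x,y:(70+(x+.5)/5-.5,155+(y+.5)/5-.5)
A=onz("top",*c(195,520),.008);B=onz("top",*c(720,397),.008);C=onz("top",*c(650,62),.008)
print("base FL,FR,BR",r(A,4),r(B,4),r(C,4),np.linalg.norm(A-B),np.linalg.norm(B-C))
d=A-B; yaw=np.arctan2(-d[0],d[1]); print("yaw",np.degrees(yaw), "yaw2",np.degrees(np.arctan2(*(C-B)[1::-1])))
Rz=R.from_euler("z",yaw)
o=(A+C)/2; o[2]=0; print("centre of base",r(o,4))
print("tip big",r(onz("top",*c(491,312),.194),4)," tip small",r(onz("top",*c(131,397),.194),4))
# big ring centroid of top face, orange front face centre
print("face a",r(onz("top",*c(500,302),.150+.034*.906),4))
for yy in(-.065,.065):
  # crossbar ends etc from tip
  pass
p=lambda x,y:(300+(x+.5)/3.6-.5,155+(y+.5)/3.6-.5)
q=lambda x,y:(240+(x-396+.5)/3.6-.5,240+(y+.5)/3.6-.5)
print("pad top",r(onz("top",*p(207,249.5),.007),4),"pad side",r(onz("side",*q(606,252.5),.007),4))
for z,(x,y) in((.052,(222,248)),(.007,(222,248)),(.007,(193,252))): print("stud top?",z,r(onz("top",*p(x,y),z),4))
print("stud side: base",r(onz("side",*q(593,241),.007),4),"top",r(onz("side",*q(594,172),.052),4))
L=onz("top",*p(82,370),.003);Rr=onz("top",*p(364,332),.003); d=L-Rr; print("plate yaw",np.degrees(np.arctan2(-d[0],d[1])))
L=onz("top",*p(96,355),.004);Rr=onz("top",*p(347,318),.004); d=L-Rr; print("plate yaw screws",np.degrees(np.arctan2(-d[0],d[1])),L,Rr)
s=robot.state();print(R.from_quat(s["tool_rot"]).as_matrix().round(3))
E
```

```text
base FL,FR,BR [0.4381 0.3162 0.008 ] [0.4967 0.0848 0.008 ] [0.6494 0.1222 0.008 ] 0.23870379704766623 0.15717899240649347
yaw 14.22104791778625 yaw2 13.77003072334658
centre of base [0.5437 0.2192 0.    ]
tip big [0.5214 0.1487 0.194 ]  tip small [0.4889 0.2744 0.194 ]
face a [0.5259 0.1485 0.1808]
pad top [ 0.5254 -0.2395  0.007 ] pad side [ 0.524  -0.2393  0.007 ]
stud top? 0.052 [ 0.5241 -0.2365  0.052 ]
stud top? 0.007 [ 0.5266 -0.249   0.007 ]
stud top? 0.007 [ 0.5237 -0.2307  0.007 ]
stud side: base [ 0.5239 -0.2293  0.007 ] top [ 0.5231 -0.2294  0.052 ]
plate yaw 8.554237669452554
plate yaw screws 9.26482125125856 [ 0.45850778 -0.16958192  0.004     ] [ 0.48430836 -0.32774554  0.004     ]
[[-0.964  0.266 -0.   ]
 [ 0.266  0.964 -0.001]
 [-0.    -0.001 -1.   ]]
```

```bash
cat >> h.py <<'E'
yaw=np.radians(14.2)
HD=R.from_euler("z",yaw).apply([-.4226,0,.9063])
HA=np.array([.5398,.1528,.1495])
def frame(z,y):
    z=z/np.linalg.norm(z);x=np.cross(y,z);x/=np.linalg.norm(x);return R.from_matrix(np.c_[x,np.cross(z,x),z])
RH=frame(-HD,R.from_euler("z",yaw).apply([0,1,0]))
def plan(pos,rot=None):
    s=robot.state();r0=R.from_quat(s["tool_rot"]);p=np.array(s["tool_pos"])
    if rot is None: rot=r0
    print("turn(5deg)",((r0.inv()*rot).as_rotvec(degrees=True)/5).round(2),"shift after turn(25mm)",(rot.inv().apply(pos-p)/.025).round(2),"shift before turn",(r0.inv().apply(pos-p)/.025).round(2))
    print("p",p.round(4),"F",np.round(s["force"],1),"t",s["time_s"],"w",round(s["gripper_width"],4),round(s["gripper_force"],1))
E
python3 -c "
from h import *
plan(HA+.115*HD,RH)"
```

```text
turn(5deg) [-1.3  -4.89 -5.82] shift after turn(25mm) [ -9.77 -16.75   4.16] shift before turn [-17.5   -9.32  -0.34]
p [0.1327 0.4818 0.2449] F [0.2 0.3 0.4] t 0.1 w 0.0855 0.0
```

```bash
python3 -m handwheel '[-1,-0.53,-0.1,0,0,0,-1,-0.53,-0.1,0,0,0,-1,-0.53,-0.1,0,0,0,-1,-0.53,-0.1,0,0,0,-1,-0.53,-0.1,0,0,0,-1,-0.53,-0.1,0,0,0,-1,-0.53,-0.1,0,0,0,-1,-0.53,-0.1,0,0,0,-1,-0.53,-0.1,0,0,0,-1,-0.53,-0.1,0,0,0]' 85; python3 -m handwheel '[0,0,0,-0.21,-0.81,-0.97,0,0,0,-0.21,-0.81,-0.97,0,0,0,-0.21,-0.81,-0.97,0,0,0,-0.21,-0.81,-0.97,0,0,0,-0.21,-0.81,-0.97,0,0,0,-0.21,-0.81,-0.97,0,0,0,0,0,0,0,0,0,0,0,0,0,0,0,0,0,0,0,0,0,0,0,0]'
python3 -c "
from h import *
plan(HA+.115*HD,RH)"
```

```text
time_s: 1.1
tool_pos: [0.3392, 0.2869, 0.2702]
tool_rot: [0.134, 0.991, -0.0, -0.0]
force: [0.9, 1.0, -0.0]
gripper_width: 0.0851
gripper_force: 0.0
time_s: 2.1
tool_pos: [0.3391, 0.2881, 0.2703]
tool_rot: [-0.12, 0.969, 0.025, 0.213]
force: [0.2, 0.4, 0.3]
gripper_width: 0.0851
gripper_force: 0.0
turn(5deg) [-0.03 -0.05 -0.02] shift after turn(25mm) [-3.81 -7.22  2.51] shift before turn [-3.83 -7.2   2.51]
p [0.3391 0.2881 0.2703] F [0.2 0.4 0.3] t 2.1 w 0.0851 0.0
```

```bash
python3 -m handwheel '[-0.476,-0.9,0.31,0,0,0,-0.476,-0.9,0.31,0,0,0,-0.476,-0.9,0.31,0,0,0,-0.476,-0.9,0.31,0,0,0,-0.476,-0.9,0.31,0,0,0,-0.476,-0.9,0.31,0,0,0,-0.476,-0.9,0.31,0,0,0,-0.476,-0.9,0.31,0,0,0,0,0,0,-0.03,-0.05,-0.02,0,0,0,0,0,0]' >/dev/null
python3 - <<'E'
from h import *
plan(HA+.115*HD,RH)
ims=[]
for n,(x,y,w,h) in(("top",(90,150,160,120)),("side",(110,60,160,120))):
    im=robot.get_image(n)["pixels"];cv2.imwrite(f"pics/{n}1.png",im);ims.append(cv2.resize(im[y:y+h,x:x+w],None,fx=2.5,fy=2.5,interpolation=2))
    print(n,proj(n,[HA,HA+.034*HD,HA+.052*HD]).round(1).tolist())
cv2.imwrite("pics/pre.png",np.hstack(ims))
E
```

```text
turn(5deg) [ 0.   -0.   -0.01] shift after turn(25mm) [-0.03  0.02  0.02] shift before turn [-0.03  0.02  0.02]
p [0.4919 0.1403 0.2539] F [-0.5  0.3  0.6] t 3.1 w 0.0851 0.0
top [[171.2, 208.8], [169.2, 215.0], [168.1, 218.5]]
side [[196.0, 163.8], [190.1, 153.5], [186.9, 147.8]]
```

View pics/pre.png

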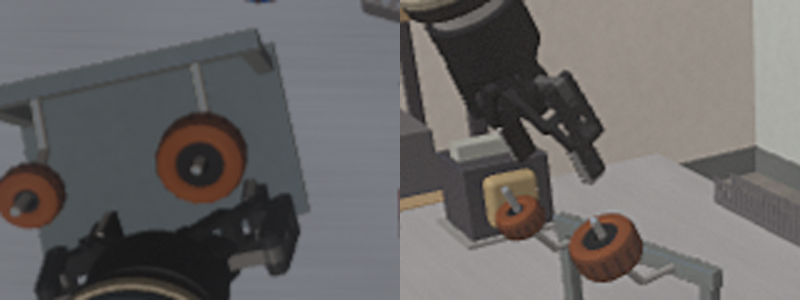

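```bash
python3 - <<'E'
from h import *
out=[]
for n,(x,y,w,h) in(("top",(156,203,28,26)),("side",(178,142,26,24))):
    im=cv2.imread(f"pics/{n}1.png")[y:y+h,x:x+w]; hsv=cv2.cvtColor(im,cv2.COLOR_BGR2HSV)
    m=(hsv[...,1]<60)&(hsv[...,2]>70)
    print(n);print("\n".join("".join("#" if a else ("o" if b else ".") for a,b in zip(r,q)) for r,q in zip(m,(hsv[...,1]>120)&(hsv[...,2]>40))))
    v,u=np.nonzero(m); print(list(zip(u+x,v+y,hsv[...,2][m]))[:40])
E
```

```text
top
..ooooooooooooooooooooooo...
.ooooooooooooooooooooooooo..
ooooooooooooooooooooooooooo.
oooooooooooooooooooooooooooo
oooooooooo........oooooooooo
oooooooo...........ooooooooo
ooooooo..............ooooooo
oooooo................oooooo
ooooo..................ooooo
ooooo..................ooooo
ooooo..................ooooo
oooo....................oooo
oooo....................oooo
oooo.......###..........oooo
ooooo.....####..........oooo
ooooo.....#####........ooooo
ooooo......###.........ooooo
oooooo................oooooo
oooooo................oooooo
oooooooo.............ooooooo
ooooooooo..........ooooooooo
oooooooooooo....oooooooooooo
#oooooooooooooooooooooooooo.
##.ooooooooooooooooooooooo.#
###.ooooooooooooooooooooo.##
####.oooooooooooooooooo..###
[(np.int64(167), np.int64(216), np.uint8(82)), (np.int64(168), np.int64(216), np.uint8(91)), (np.int64(169), np.int64(216), np.uint8(81)), (np.int64(166), np.int64(217), np.uint8(84)), (np.int64(167), np.int64(217), np.uint8(101)), (np.int64(168), np.int64(217), np.uint8(110)), (np.int64(169), np.int64(217), np.uint8(100)), (np.int64(166), 
[... 2924 characters left out ...]
int64(203), np.int64(142), np.uint8(155)), (np.int64(178), np.int64(143), np.uint8(151)), (np.int64(179), np.int64(143), np.uint8(152)), (np.int64(180), np.int64(143), np.uint8(152)), (np.int64(181), np.int64(143), np.uint8(150)), (np.int64(182), np.int64(143), np.uint8(150)), (np.int64(183), np.int64(143), np.uint8(149)), (np.int64(184), np.int64(143), np.uint8(149)), (np.int64(185), np.int64(143), np.uint8(151)), (np.int64(186), np.int64(143), np.uint8(152)), (np.int64(187), np.int64(143), np.uint8(148)), (np.int64(188), np.int64(143), np.uint8(150)), (np.int64(189), np.int64(143), np.uint8(151)), (np.int64(190), np.int64(143), np.uint8(152)), (np.int64(191), np.int64(143), np.uint8(151))]
```

```bash
python3 -m handwheel '[-0.03,0.02,0.6,0,0,0,0,0,0.6,0,0,0,0,0,0.6,0,0,0,0,0,0.6,0,0,0,0,0,0.6,0,0,0,0,0,0.5,0,0,0,0,0,0.4,0,0,0,0,0,0.24,0,0,0,0,0,0,0,0,0,0,0,0,0,0,0]'
python3 - <<'E'
from h import *
plan(HA+.012*HD,RH)
ims=[]
for n,(x,y,w,h) in(("top",(90,150,160,120)),("side",(110,90,160,120))):
    im=robot.get_image(n)["pixels"];ims.append(cv2.resize(im[y:y+h,x:x+w],None,fx=2.5,fy=2.5,interpolation=2))
cv2.imwrite("pics/at.png",np.hstack(ims))
E
```

```text
time_s: 4.2
tool_pos: [0.5347, 0.1524, 0.1613]
tool_rot: [-0.122, 0.969, 0.027, 0.216]
force: [0.4, -0.5, 0.7]
gripper_width: 0.0852
gripper_force: 0.0
turn(5deg) [0.01 0.02 0.02] shift after turn(25mm) [ 0.02 -0.04  0.03] shift before turn [ 0.02 -0.04  0.03]
p [0.5347 0.1524 0.1613] F [ 0.4 -0.5  0.7] t 4.2 w 0.0852 0.0
```

View pics/at.png

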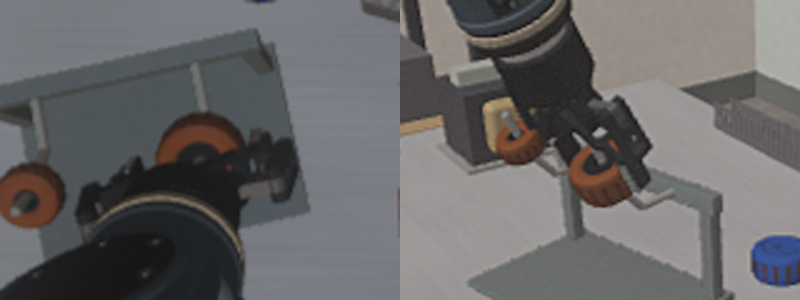

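The open fingers straddle the big ring: it sits at crop (600,175) side with a finger on each side, and nothing is touching. Next I close.

```bash
python3 -m handwheel '[0,-0.04,0,0,0,0,0,0,0,0,0,0,0,0,0,0,0,0,0,0,0,0,0,0,0,0,0,0,0,0,0,0,0,0,0,0,0,0,0,0,0,0,0,0,0,0,0,0,0,0,0,0,0,0,0,0,0,0,0,0]' 50; python3 -c "
from h import *
plan(HA+.012*HD,RH);print(RH.inv().apply(robot.state()['force']))"
```

```text
time_s: 5.3
tool_pos: [0.535, 0.1511, 0.1618]
tool_rot: [-0.121, 0.968, 0.027, 0.216]
force: [-12.2, -4.3, 14.2]
gripper_width: 0.0648
gripper_force: 61.2
turn(5deg) [0.   0.03 0.02] shift after turn(25mm) [0.02 0.02 0.05] shift before turn [0.02 0.02 0.05]
p [0.535  0.1511 0.1618] F [-12.2  -4.3  14.2] t 5.3 w 0.0648 61.2
[  5.65172439  -1.19396975 -18.29125462]
```

```bash
python3 -m handwheel '[0,0,-0.05,0,0,0,0,0,-0.05,0,0,0,0,0,-0.05,0,0,0,0,0,-0.05,0,0,0,0,0,0,0,0,0,0,0,0,0,0,0,0,0,0,0,0,0,0,0,0,0,0,0,0,0,0,0,0,0,0,0,0,0,0,0]' ; python3 -c "
from h import *
plan(HA+.02*HD,RH);print(RH.inv().apply(robot.state()['force']),robot.state()['torque'])"
```

```text
time_s: 6.3
tool_pos: [0.5331, 0.1508, 0.1656]
tool_rot: [-0.121, 0.969, 0.027, 0.216]
force: [4.5, 0.3, -2.1]
gripper_width: 0.0643
gripper_force: 68.2
turn(5deg) [0.01 0.02 0.02] shift after turn(25mm) [ 0.02  0.01 -0.1 ] shift before turn [ 0.02  0.01 -0.1 ]
p [0.5331 0.1508 0.1656] F [ 4.5  0.3 -2.1] t 6.3 w 0.0643 68.2
[-3.09732932 -0.82664245  3.75378661] [-0.01627816 -0.33060895 -0.04429041]
```

```bash
python3 -m handwheel '[-0.04,0,-0.05,0,0,0,-0.04,0,-0.1,0,0,0,0,0,-0.1,0,0,0,0,0,-0.1,0,0,0,0,0,0,0,0,0,0,0,0,0,0,0,0,0,0,0,0,0,0,0,0,0,0,0,0,0,0,0,0,0,0,0,0,0,0,0]' ; python3 -c "
from h import *
plan(HA+.02*HD,RH);print(RH.inv().apply(robot.state()['force']),robot.state()['torque'])"
```

```text
time_s: 7.3
tool_pos: [0.5311, 0.1503, 0.1742]
tool_rot: [-0.122, 0.969, 0.027, 0.215]
force: [-0.3, 0.1, -6.8]
gripper_width: 0.0643
gripper_force: 68.3
turn(5deg) [0.01 0.02 0.02] shift after turn(25mm) [0.09 0.01 0.25] shift before turn [0.09 0.01 0.25]
p [0.5311 0.1503 0.1742] F [-0.3  0.1 -6.8] t 7.3 w 0.0643 68.3
[3.12583649 0.21232601 5.99108757] [-0.21164391  0.79754622 -0.00856619]
```

```bash
python3 -m handwheel '[0,0,-0.25,0,0,0,0,0,-0.25,0,0,0,0,0,-0.25,0,0,0,0,0,-0.25,0,0,0,0,0,0,0,0,0,0,0,0,0,0,0,0,0,0,0,0,0,0,0,0,0,0,0,0,0,0,0,0,0,0,0,0,0,0,0]';python3 -m handwheel '[0,0,-0.25,0,0,0,0,0,-0.25,0,0,0,0,0,-0.25,0,0,0,0,0,-0.25,0,0,0,0,0,-0.25,0,0,0,0,0,-0.25,0,0,0,0,0,-0.3,0,0,0,0,0,-0.3,0,0,0,0,0,-0.3,0,0,0,0,0,0,0,0,0]'; python3 -c "
from h import *
yp=np.radians(9)
S=np.array([.524,-.230,0]);up=np.array([0,0,1.])
s=robot.state();r=R.from_quat(s['tool_rot']);y=r.as_matrix()[:,1]
for a in (9,-25,-40,0):
  Rp=frame(-up,R.from_euler('z',np.radians(a)).apply([0,1,0]));print(a);plan(S+[0,0,.13],Rp)
print(s['joint_pos'].round(2))"
```

```text
time_s: 8.3
tool_pos: [0.5207, 0.1477, 0.1967]
tool_rot: [-0.121, 0.969, 0.027, 0.215]
force: [-0.3, -0.1, -6.5]
gripper_width: 0.0641
gripper_force: 68.3
time_s: 9.3
tool_pos: [0.4963, 0.1415, 0.2525]
tool_rot: [-0.121, 0.968, 0.027, 0.216]
force: [0.7, -0.1, -6.1]
gripper_width: 0.0642
gripper_force: 68.4
9
turn(5deg) [0.23 5.03 1.04] shift after turn(25mm) [  1.23 -14.85   4.9 ] shift before turn [  4.43 -14.67   3.33]
p [0.4963 0.1415 0.2525] F [ 0.7 -0.1 -6.1] t 9.3 w 0.0642 68.4
-25
turn(5deg) [1.72 4.83 7.73] shift after turn(25mm) [ -7.28 -13.     4.9 ] shift before turn [  4.43 -14.67   3.33]
p [0.4963 0.1415 0.2525] F [ 0.7 -0.1 -6.1] t 9.3 w 0.0642 68.4
-40
turn(5deg) [ 2.38  4.65 10.68] shift after turn(25mm) [-10.4  -10.67   4.9 ] shift before turn [  4.43 -14.67   3.33]
p [0.4963 0.1415 0.2525] F [ 0.7 -0.1 -6.1] t 9.3 w 0.0642 68.4
0
turn(5deg) [0.63 5.01 2.81] shift after turn(25mm) [ -1.11 -14.86   4.9 ] shift before turn [  4.43 -14.67   3.33]
p [0.4963 0.1415 0.2525] F [ 0.7 -0.1 -6.1] t 9.3 w 0.0642 68.4
[ 0.29 -0.13 -0.48  0.78 -0.02  0.03]
```

```bash
python3 -m handwheel '[0,-0.5,0,0.04,0.84,0.17,0,-0.5,0,0.04,0.84,0.17,0,-0.5,0,0.04,0.84,0.17,0,-0.5,0,0.04,0.84,0.17,0,-0.5,0,0.04,0.84,0.17,0,-0.5,0,0.04,0.84,0.17,0,-0.9,0,0,0,0,0,-0.9,0,0,0,0,0,-0.9,0,0,0,0,0,-0.9,0,0,0,0]'; python3 -c "
from h import *
plan([.524,-.230,.13],frame(np.array([0,0,-1.]),R.from_euler('z',np.radians(9)).apply([0,1,0])))"
```

```text
time_s: 10.3
tool_pos: [0.5266, -0.0217, 0.2509]
tool_rot: [-0.079, 0.997, -0.001, -0.001]
force: [0.5, -0.3, -5.6]
gripper_width: 0.0642
gripper_force: 68.4
turn(5deg) [-0.02 -0.02  0.02] shift after turn(25mm) [ 1.41 -8.21  4.83] shift before turn [ 1.41 -8.2   4.85]
p [ 0.5266 -0.0217  0.2509] F [ 0.5 -0.3 -5.6] t 10.3 w 0.0642 68.4
```

```bash
python3 -m handwheel '[0.16,-0.91,0.54,0,0,0,0.16,-0.91,0.54,0,0,0,0.16,-0.91,0.54,0,0,0,0.16,-0.91,0.54,0,0,0,0.16,-0.91,0.54,0,0,0,0.16,-0.91,0.54,0,0,0,0.16,-0.91,0.54,0,0,0,0.16,-0.91,0.54,0,0,0,0.15,-0.91,0.5,-0.02,-0.02,0.02,0,0,0,0,0,0]'; python3 - <<'E'
from h import *
plan([.524,-.230,.13],frame(np.array([0,0,-1.]),R.from_euler('z',np.radians(9)).apply([0,1,0])))
s=robot.state();p=np.array(s["tool_pos"])
ims=[]
for n,(x,y,w,h) in(("top",(300,150,110,120)),("side",(220,190,160,160))):
    im=robot.get_image(n)["pixels"];cv2.imwrite(f"pics/{n}3.png",im);ims.append(cv2.resize(im[y:y+h,x:x+w],(400,400 if n=="side" else 436),interpolation=2)[:400])
    print(n,proj(n,[p,p-[0,0,.014],p+[0,0,.020]]).round(1).tolist())
cv2.imwrite("pics/over.png",np.hstack(ims))
E
```

```text
time_s: 11.3
tool_pos: [0.5222, -0.231, 0.1289]
tool_rot: [-0.077, 0.997, 0.0, -0.001]
force: [0.3, 0.6, -6.8]
gripper_width: 0.0646
gripper_force: 68.9
turn(5deg) [ 0.01 -0.03 -0.03] shift after turn(25mm) [-0.08  0.03 -0.04] shift before turn [-0.08  0.03 -0.04]
p [ 0.5222 -0.231   0.1289] F [ 0.3  0.6 -6.8] t 11.3 w 0.0646 68.9
top [[369.3, 222.4], [367.2, 222.8], [372.4, 221.9]]
side [[296.0, 252.3], [295.8, 259.1], [296.3, 242.4]]
```

View pics/over.png

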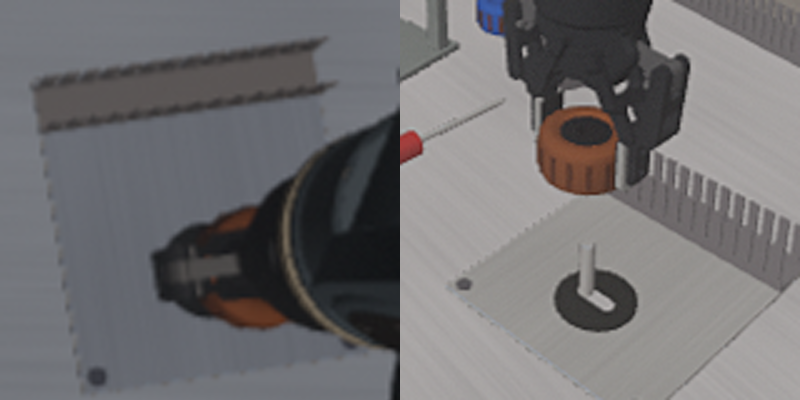

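The ring is held level, about 60 mm above the stud: side crop shows the ring at (582,150) and the stud top at (587,247). Next I measure the ring's centre relative to the TCP from its silhouette.

```bash
python3 - <<'E'
from h import *
M={}
for n in K:
    hsv=cv2.cvtColor(cv2.imread(f"pics/{n}3.png"),cv2.COLOR_BGR2HSV); m=cv2.inRange(hsv,(2,100,30),(16,255,255))
    if n=="side": m[:, :260]=0; m[:225]=0;m[275:]=0; m[:,345:]=0
    else: m[:200]=0; m[:,:345]=0; m[250:]=0
    M[n]=m
m=M["side"]
for v in range(232,268,3):
    u=np.nonzero(m[v])[0]; print(v,u.min() if len(u) else None,u.max() if len(u) else None,end="; ")
print()
m=M["top"]
for u in range(350,385,3):
    v=np.nonzero(m[:,u])[0]; print(u,v.min() if len(v) else None,v.max() if len(v) else None,end="; ")
# predictions with ring axis at TCP
p=np.array(robot.state()["tool_pos"]);t=np.linspace(0,2*np.pi,360)
for n in K:
  for dz in(-.014,.02):
    c=p+np.c_[.0325*np.cos(t),.0325*np.sin(t),0*t+dz]; q=proj(n,c); print(n,dz,"cols",q[:,0].min().round(1),q[:,0].max().round(1),"rows",q[:,1].min().round(1),q[:,1].max().round(1))
for dx in((.005,0,0),(0,.005,0),(0,0,.005)): print(dx,[(proj(n,p+dx)-proj(n,p)).round(2).tolist() for n in K])
E
```

```text
232 None None; 235 281 302; 238 277 304; 241 276 305; 244 276 306; 247 275 305; 250 275 305; 253 275 305; 256 276 305; 259 277 305; 262 279 304; 265 284 305; 
350 None None; 353 None None; 356 None None; 359 231 235; 362 210 237; 365 209 239; 368 208 239; 371 232 239; 374 234 239; 377 236 238; 380 None None; 383 None None; side -0.014 cols 276.2 314.7 rows 246.4 269.7
side 0.02 cols 276.3 315.7 rows 230.1 252.6
top -0.014 cols 350.2 382.8 rows 206.1 238.9
top 0.02 cols 354.6 388.7 rows 204.5 238.7
(0.005, 0, 0) [[[2.28, -1.05]], [[-0.06, -2.56]]]
(0, 0.005, 0) [[[-1.91, -1.41]], [[-2.55, -0.05]]]
(0, 0, 0.005) [[[0.08, -2.45]], [[0.76, -0.14]]]
```

```bash
python3 -m handwheel '[-0.11,-0.02,0.35,0,0,0,0,0,0.35,0,0,0,0,0,0.35,0,0,0,0,0,0.35,0,0,0,0,0,0.35,0,0,0,0,0,0.3,0,0,0,0,0,0.15,0,0,0,0,0,0.1,0,0,0,0,0,0.08,0,0,0,0,0,0,0,0,0]'; python3 -m handwheel '[0,0,0.02,0,0,0,0,0,0.02,0,0,0,0,0,0.02,0,0,0,0,0,0.02,0,0,0,0,0,0.02,0,0,0,0,0,0.02,0,0,0,0,0,0.02,0,0,0,0,0,0.02,0,0,0,0,0,0,0,0,0,0,0,0,0,0,0]'; python3 -c "
from h import *
plan([.525,-.231,.06]);print(robot.state()['torque'])"
```

```text
time_s: 12.4
tool_pos: [0.5257, -0.2289, 0.0715]
tool_rot: [-0.078, 0.997, 0.0, -0.0]
force: [0.0, -0.4, -6.4]
gripper_width: 0.0644
gripper_force: 68.9
time_s: 13.4
tool_pos: [0.5257, -0.2288, 0.0675]
tool_rot: [-0.078, 0.997, 0.0, -0.0]
force: [0.1, 0.6, -6.2]
gripper_width: 0.0638
gripper_force: 68.9
turn(5deg) [0. 0. 0.] shift after turn(25mm) [ 0.04 -0.08  0.3 ] shift before turn [ 0.04 -0.08  0.3 ]
p [ 0.5257 -0.2288  0.0675] F [ 0.1  0.6 -6.2] t 13.4 w 0.0638 68.9
[-0.04798049  0.01464581 -0.03244944]
```

```bash
python3 -m handwheel '[0.03,-0.07,0,0,0,0,0,0,0.02,0,0,0,0,0,0.02,0,0,0,0,0,0.02,0,0,0,0,0,0.02,0,0,0,0,0,0.02,0,0,0,0,0,0.02,0,0,0,0,0,0.02,0,0,0,0,0,0,0,0,0,0,0,0,0,0,0]'; python3 -c "
from h import *
plan([.525,-.231,.06]);print(robot.state()['torque'])
ims=[]
for n,(x,y,w,h) in(('top',(320,180,90,90)),('side',(260,230,80,80))):
    im=robot.get_image(n)['pixels'];cv2.imwrite(f'pics/{n}4.png',im);ims.append(cv2.resize(im[y:y+h,x:x+w],(400,400),interpolation=2))
cv2.imwrite('pics/near.png',np.hstack(ims))
"
```

```text
time_s: 14.4
tool_pos: [0.5252, -0.2306, 0.064]
tool_rot: [-0.078, 0.997, 0.0, -0.0]
force: [-1.4, -0.5, -6.5]
gripper_width: 0.0642
gripper_force: 68.9
turn(5deg) [0. 0. 0.] shift after turn(25mm) [ 0.01 -0.01  0.16] shift before turn [ 0.01 -0.01  0.16]
p [ 0.5252 -0.2306  0.064 ] F [-1.4 -0.5 -6.5] t 14.4 w 0.0642 68.9
[-0.00572705  0.01487733 -0.02794644]
```

View pics/near.png

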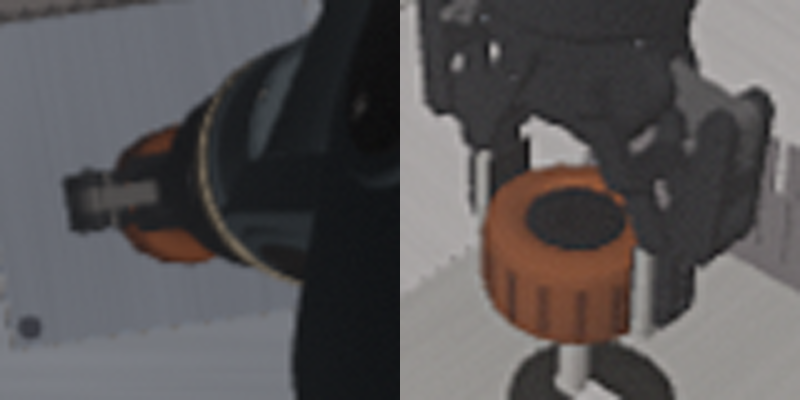

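The ring is directly above the stud: the black centre is at (577,218) and the stud at (575,360) in the side crop. There has been no contact yet, so I keep descending gently.

```bash
python3 -m handwheel '[0,0,0.02,0,0,0,0,0,0.02,0,0,0,0,0,0.02,0,0,0,0,0,0.02,0,0,0,0,0,0.02,0,0,0,0,0,0.02,0,0,0,0,0,0.02,0,0,0,0,0,0,0,0,0,0,0,0,0,0,0,0,0,0,0,0,0]'; python3 -c "
from h import *
plan([.525,-.231,.06]);print(robot.state()['torque'])"
```

```text
time_s: 15.5
tool_pos: [0.5252, -0.2307, 0.0605]
tool_rot: [-0.078, 0.997, 0.0, -0.0]
force: [0.1, 0.3, -6.5]
gripper_width: 0.0643
gripper_force: 68.9
turn(5deg) [0. 0. 0.] shift after turn(25mm) [ 0.01 -0.01  0.02] shift before turn [ 0.01 -0.01  0.02]
p [ 0.5252 -0.2307  0.0605] F [ 0.1  0.3 -6.5] t 15.5 w 0.0643 68.9
[-0.02595403 -0.02811868  0.01103766]
```

```bash
python3 -m handwheel '[0,0,0.02,0,0,0,0,0,0.02,0,0,0,0,0,0.02,0,0,0,0,0,0.02,0,0,0,0,0,0.02,0,0,0,0,0,0.02,0,0,0,0,0,0.02,0,0,0,0,0,0,0,0,0,0,0,0,0,0,0,0,0,0,0,0,0]'; python3 -c "
from h import *
plan([.525,-.231,.06]);print(robot.state()['torque'])"
```

```text
time_s: 16.5
tool_pos: [0.5252, -0.2307, 0.057]
tool_rot: [-0.078, 0.997, 0.0, -0.0]
force: [-0.7, -0.4, -6.2]
gripper_width: 0.0644
gripper_force: 68.9
turn(5deg) [0. 0. 0.] shift after turn(25mm) [ 0.01 -0.01 -0.12] shift before turn [ 0.01 -0.01 -0.12]
p [ 0.5252 -0.2307  0.057 ] F [-0.7 -0.4 -6.2] t 16.5 w 0.0644 68.9
[-0.02434644 -0.04723617  0.00147774]
```

```bash
python3 -m handwheel '[0,0,0.03,0,0,0,0,0,0.03,0,0,0,0,0,0.03,0,0,0,0,0,0.03,0,0,0,0,0,0.03,0,0,0,0,0,0.03,0,0,0,0,0,0.03,0,0,0,0,0,0.03,0,0,0,0,0,0,0,0,0,0,0,0,0,0,0]'; python3 -c "
from h import *
plan([.525,-.231,.04]);print(robot.state()['torque'])
im=robot.get_image('side')['pixels'];cv2.imwrite('pics/side5.png',im);cv2.imwrite('pics/in.png',cv2.resize(im[230:320,260:340],None,fx=5,fy=5,interpolation=2))"
```

```text
time_s: 17.5
tool_pos: [0.5252, -0.2307, 0.051]
tool_rot: [-0.078, 0.997, 0.0, -0.0]
force: [0.0, -0.7, -6.3]
gripper_width: 0.0648
gripper_force: 68.9
turn(5deg) [0. 0. 0.] shift after turn(25mm) [ 0.01 -0.01  0.44] shift before turn [ 0.01 -0.01  0.44]
p [ 0.5252 -0.2307  0.051 ] F [ 0.  -0.7 -6.3] t 17.5 w 0.0648 68.9
[-0.02369896 -0.03582235 -0.01885601]
```

View pics/in.png

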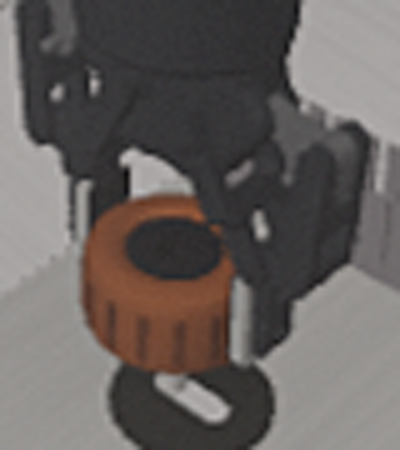

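The ring has come down over the stud: only a short piece shows at (170,380), just above the slot. The force reads only the ring's weight. Next I feel sideways along the slot (tool y) for the bore walls, to centre it.

```bash
python3 -m handwheel '[0,0.02,0,0,0,0,0,0.02,0,0,0,0,0,0.02,0,0,0,0,0,0.02,0,0,0,0,0,0,0,0,0,0,0,0,0,0,0,0,0,0,0,0,0,0,0,0,0,0,0,0,0,0,0,0,0,0,0,0,0,0,0,0]'; python3 -m handwheel '[0,-0.04,0,0,0,0,0,-0.04,0,0,0,0,0,-0.04,0,0,0,0,0,-0.04,0,0,0,0,0,0,0,0,0,0,0,0,0,0,0,0,0,0,0,0,0,0,0,0,0,0,0,0,0,0,0,0,0,0,0,0,0,0,0,0]'
```

```text
time_s: 18.55
tool_pos: [0.5251, -0.2298, 0.0511]
tool_rot: [-0.078, 0.997, -0.001, -0.0]
force: [1.3, -9.1, -9.2]
gripper_width: 0.0644
gripper_force: 68.8
time_s: 19.55
tool_pos: [0.5255, -0.2326, 0.051]
tool_rot: [-0.078, 0.997, 0.0, -0.0]
force: [-0.2, 0.7, -6.8]
gripper_width: 0.0643
gripper_force: 69.0
```

```bash
python3 -m handwheel '[0,0.05,0,0,0,0,0,0,0.05,0,0,0,0,0,0.05,0,0,0,0,0,0.05,0,0,0,0,0,0.05,0,0,0,0,0,0.05,0,0,0,0,0,0.05,0,0,0,0,0,0.05,0,0,0,0,0,0.05,0,0,0,0,0,0,0,0,0]'; python3 -m handwheel '[0,0,0.05,0,0,0,0,0,0.05,0,0,0,0,0,0.05,0,0,0,0,0,0.05,0,0,0,0,0,0.05,0,0,0,0,0,0.05,0,0,0,0,0,0.05,0,0,0,0,0,0,0,0,0,0,0,0,0,0,0,0,0,0,0,0,0]'
```

```text
time_s: 20.55
tool_pos: [0.5252, -0.2314, 0.0408]
tool_rot: [-0.078, 0.997, 0.0, -0.0]
force: [0.5, 0.3, -6.5]
gripper_width: 0.0645
gripper_force: 69.1
time_s: 21.55
tool_pos: [0.5254, -0.2314, 0.0323]
tool_rot: [-0.078, 0.997, 0.0, -0.0]
force: [0.7, 0.1, -5.7]
gripper_width: 0.0643
gripper_force: 69.1
```

```bash
python3 -m handwheel '[0,0,0.04,0,0,0,0,0,0.04,0,0,0,0,0,0.04,0,0,0,0,0,0.04,0,0,0,0,0,0.04,0,0,0,0,0,0.04,0,0,0,0,0,0.04,0,0,0,0,0,0,0,0,0,0,0,0,0,0,0,0,0,0,0,0,0]'; python3 -m handwheel '[0,0,0.02,0,0,0,0,0,0.02,0,0,0,0,0,0.02,0,0,0,0,0,0,0,0,0,0,0,0,0,0,0,0,0,0,0,0,0,0,0,0,0,0,0,0,0,0,0,0,0,0,0,0,0,0,0,0,0,0,0,0,0]'
```

```text
time_s: 22.55
tool_pos: [0.5254, -0.2314, 0.0253]
tool_rot: [-0.078, 0.997, 0.0, -0.0]
force: [0.0, 0.3, -5.4]
gripper_width: 0.0648
gripper_force: 69.1
time_s: 23.55
tool_pos: [0.5253, -0.2314, 0.0238]
tool_rot: [-0.078, 0.997, 0.0, -0.0]
force: [0.0, 0.8, -6.1]
gripper_width: 0.0642
gripper_force: 69.1
```

```bash
python3 -m handwheel '[0,0,0.02,0,0,0,0,0,0.02,0,0,0,0,0,0.02,0,0,0,0,0,0.02,0,0,0,0,0,0,0,0,0,0,0,0,0,0,0,0,0,0,0,0,0,0,0,0,0,0,0,0,0,0,0,0,0,0,0,0,0,0,0]'
```

```text
time_s: 24.55
tool_pos: [0.5253, -0.2314, 0.0218]
tool_rot: [-0.078, 0.997, 0.0, -0.0]
force: [0.7, 0.1, -6.2]
gripper_width: 0.0647
gripper_force: 69.1
```

```bash
python3 -m handwheel '[0,0,0.02,0,0,0,0,0,0.02,0,0,0,0,0,0.02,0,0,0,0,0,0,0,0,0,0,0,0,0,0,0,0,0,0,0,0,0,0,0,0,0,0,0,0,0,0,0,0,0,0,0,0,0,0,0,0,0,0,0,0,0]'
```

```text
time_s: 25.55
tool_pos: [0.5253, -0.2314, 0.0205]
tool_rot: [-0.078, 0.997, 0.0, -0.0]
force: [-5.6, 1.6, 5.3]
gripper_width: 0.0641
gripper_force: 70.0
```

```bash
python3 -m handwheel '[0,0,0.02,0,0,0,0,0,0.02,0,0,0,0,0,0,0,0,0,0,0,0,0,0,0,0,0,0,0,0,0,0,0,0,0,0,0,0,0,0,0,0,0,0,0,0,0,0,0,0,0,0,0,0,0,0,0,0,0,0,0]'
```

```text
time_s: 26.55
tool_pos: [0.5253, -0.2315, 0.0204]
tool_rot: [-0.078, 0.997, -0.0, -0.0]
force: [-11.7, 4.6, 22.3]
gripper_width: 0.064
gripper_force: 71.8
```

```bash
python3 -m handwheel '[0,0,-0.02,0,0,0,0,0,-0.01,0,0,0,0,0,0,0,0,0,0,0,0,0,0,0,0,0,0,0,0,0,0,0,0,0,0,0,0,0,0,0,0,0,0,0,0,0,0,0,0,0,0,0,0,0,0,0,0,0,0,0]';python3 -m handwheel '[0,0,0,0,0,0,0,0,0,0,0,0,0,0,0,0,0,0,0,0,0,0,0,0,0,0,0,0,0,0,0,0,0,0,0,0,0,0,0,0,0,0,0,0,0,0,0,0,0,0,0,0,0,0,0,0,0,0,0,0]' 85
```

```text
time_s: 27.55
tool_pos: [0.5253, -0.2314, 0.0205]
tool_rot: [-0.078, 0.997, 0.0, -0.0]
force: [-6.0, 1.6, 10.1]
gripper_width: 0.0644
gripper_force: 70.4
time_s: 28.55
tool_pos: [0.5253, -0.2314, 0.02]
tool_rot: [-0.078, 0.997, 0.0, -0.0]
force: [0.5, -0.4, -0.4]
gripper_width: 0.0848
gripper_force: 0.0
```

Released, with the force back at zero. I'll withdraw straight up and look.

```bash
python3 -m handwheel '[0,0,-0.2,0,0,0,0,0,-0.3,0,0,0,0,0,-0.5,0,0,0,0,0,-0.6,0,0,0,0,0,-0.8,0,0,0,0,0,-0.8,0,0,0,0,0,-0.8,0,0,0,0,0,-0.8,0,0,0,0,0,-0.8,0,0,0,0,0,-0.8,0,0,0]';python3 -m handwheel '[0,0.9,-0.2,0,0,0,0,0.9,-0.2,0,0,0,0,0.9,0,0,0,0,0,0.9,0,0,0,0,0,0.9,0,0,0,0,0,0.9,0,0,0,0,0,0,0,0,0,0,0,0,0,0,0,0,0,0,0,0,0,0,0,0,0,0,0]'; python3 - <<'E'
from h import *
ims=[]
for n,(x,y,w,h) in(("top",(300,150,110,110)),("side",(240,230,110,110))):
    im=robot.get_image(n)["pixels"];cv2.imwrite(f"pics/{n}9.png",im);ims.append(cv2.resize(im[y:y+h,x:x+w],(400,400),interpolation=2))
    S=np.array([.5243,-.2312,0]);t=np.linspace(0,6.28,200)
    q=proj(n,S+np.c_[.0325*np.cos(t),.0325*np.sin(t),0*t+.041]);print(n,q.min(0),q.max(0),proj(n,S+[0,0,.052]))
    hsv=cv2.cvtColor(im,cv2.COLOR_BGR2HSV); m=cv2.inRange(hsv,(2,100,30),(16,255,255)); m[:200]=0;m[:,:250]=0
    print(cv2.boundingRect(m))
cv2.imwrite("pics/end.png",np.hstack(ims))
E
```

```text
time_s: 29.55
tool_pos: [0.5254, -0.2314, 0.1821]
tool_rot: [-0.078, 0.997, -0.0, 0.0]
force: [0.8, 0.1, 0.6]
gripper_width: 0.0853
gripper_force: 0.0
top [342.59612976 208.76711231] [372.33751823 238.65531106] [[358.82674314 223.3763163 ]]
(343, 211, 27, 28)
side [277.33695413 280.52130767] [314.16058079 305.53531594] [[295.8497715  287.70303909]]
(260, 200, 53, 118)schema error: expected a multiple of 6 numbers
```

View pics/end.png

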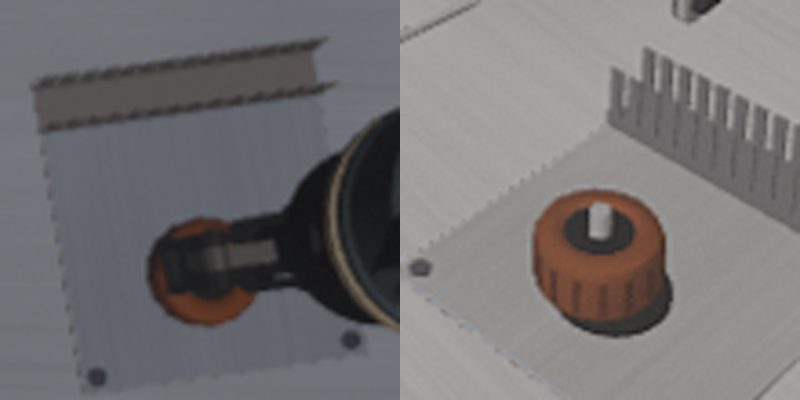

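The ring sits flat on the pad at side crop (600,255), with about 11 mm of stud standing out at (600,220), as it should when fully down. The gripper is about 14 cm clear, so I'm handing in.

```bash
python3 -c "
from plant import robot
print(robot.job_done(),robot.state()['time_s'])"
```

```text
the job is handed in; nothing more can be done
the job is handed in; nothing more can be done
```

The big transformer is over the stud, flat and fully down on the rubber pad and released; the job was handed in at about 30 s, with at most about 28 N of contact force at the readings, and the robot touched nothing else.

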